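Close the chip reactor clamp and start its knob cleanly

ROBOT

A 6-joint arm with a two-finger parallel gripper is mounted at the origin on a cart in front of the work surface, level with it; the furniture and walls round the work are solid. World frame = base frame: x ahead of the robot, y to its left, z up, the work surface at z = 0. Lengths are in mm, angles in rad, forces in N, time in s.
With the tool pointing down it reaches from about 275 to 750 mm from the base axis. Payload 10.2 kg.
Tool frame: the origin (TCP) lies between the finger pads, 19 mm behind the fingertips; this is the grasp point; z points along the fingers, y is the line along which they close (so a half turn about z gives the same grasp; the last joint's range is limited). The gripper opens to 85 mm and grips with 20 to 120 N. Pads are 22 mm wide; open, the fingers measure 114 mm over their backs; the gripper's body (76 mm by 85 mm) begins 54 mm behind the grasp point. The pads swing forward as they close: fully open they stand 13 mm farther back than shut.
Start: joints at [0.997, 0.313, 1.498, -0, 1.331, -0.223], TCP at [180.429, 493.028, 249.994] pointing down, gripper open.
Joint ranges: [-2.94, 2.94], [-0.97, 2.17], [0.19, 2.56], [-1.23, 4.37], [0.02, 3.11], [-2.88, 2.88]. Speed limits (rad/s): [2.39, 2.39, 3.01, 3.14, 3.14, 3.14].

INTERFACE

Orientations are given as a unit quaternion [w, x, y, z].
In Python, from rig import ctrl gives the robot as it stands.
- The arm moves only by the shell command python3 steer.py 'ROWS' [OPENING] [FORCE]. ROWS is a JSON list of rows, 1 to 8 of them, each of 6 numbers: dx, dy, dz in units of 50 mm, then a rotation vector rx, ry, rz in units of 0.2 rad; each row is the pose to reach, as a shift and turn from the pose commanded when the command began, along the tool's axes at that moment; what a row does not reach only later rows make up. A row lasts 1/10 s, in which the tool goes at most 50 mm and 0.15 rad, less where a joint would pass 70% of its speed; a pose out of reach is approached as far as the arm can. OPENING is the opening from 0.0 (shut) to 1.0 (fully open), set as the command begins (- or left out keeps the last). The fingers move at their own pace and stop on an object; FORCE is the grip in N (left out, the last holds). Time passes only in rows, so rows that do not move let the fingers close. It prints the time, the measured TCP pose, the force, the opening and the grip force at its end. Input that does not fit is refused with a message, and nothing moves.
- ctrl.sense(): the state, without advancing time (a new reading comes with each control period).
- ctrl.capture(name): name is "side" or "top" or "wrist"; returns the picture (420x560x3 uint8, red, green, blue); there is no depth.
- ctrl.calibration(name): a dict with "fx", "fy", "cx", "cy" (pixels), "distortion" ([k1, k2, p1, p2, k3] as OpenCV has them; the pictures are not rectified), "position" and "attitude" of the camera in the world. Camera axes: x right, y down, z forward; pixel columns grow to the right and rows downward; lengths in mm; the calibration is good to about 2 mm. A picture is of the moment at which its call begins: read the wrist's pose just before it. calibration takes no time and is no camera call; for the wrist camera it gives the pose at the moment of the call.
- ctrl.finish_job(): hands the job in; it is judged then, once.
The state is a dict: "time_s": time; "joints": joint angles; "dq": joint speeds; "tau": joint torques, N m; "eef_pos": TCP position; "ee_rot": TCP orientation; "force": force on the tool from outside, world axes, zero at the start; "wrist_torque": the same for the moment, N m; "grip_width": opening from 0.0 (shut) to 1.0 (fully open); "grip_force": force on a finger pad.
Only numpy, scipy, OpenCV 4.12 (cv2) and the standard library are available. Lean on these libraries where they do the work, as an engineer would, in place of code of your own. Each camera call takes 0.05 s, during which the arm holds its last target. There are 200 camera calls.

TASK

Close the clamp over the glass reactor chip: first lift the latch bar by its upright pin over the keeper's low lip and let it drop into the notch. Then start the black clamp knob without crossing its thread: pressing lightly, turn it backwards (anticlockwise from above) until you feel it drop one thread, and from there screw it forwards (clockwise) down onto the bar until it is hand-tight. Leave the beaker, the vial and the carton where they stand, and let go at the end.

Things in the scene. Friction and masses are not known exactly. Their poses are not given: they have to be found in the camera images.
- chip_clamp: Clamp for a glass flow-reactor chip, fixed on the bench: bright aluminium plate 112 (x) x 206 (y) mm, top 16 mm over the bench, with a grey block and the chip under a two-window frame (top at 48 mm; two tube fittings on its far edge reach 62 mm). Origin: centre of its underside; x away from the robot, y left, z up. Post at y = +70 mm, keeper at y = -70 mm, both at x = 0.
- notch (a point): Centre of the floor of the dark steel keeper's notch, 50 mm over the bench; axes as chip_clamp. The notch is 20 mm wide in x; the lip on the robot's side rises 7 mm above this floor, the stop on the far side 15 mm.
- post_base (a point): Foot of the steel post (on its axis, on the plate) that carries the latch bar and, over it, the knob. The room near the clamp is solid: injectors and pumps behind it from x = 0.62 m on, 0.6 m tall; right of it a round heater drum, x over 0.5 m, y about -0.25 to -0.05 m, under 0.3 m tall, taller housing behind it.
- latch_bar: Flat steel bar 16 mm wide, 10 mm thick, about 0.25 kg, with a hub 30 mm wide and 16 mm tall on the post; it only slides up and down the post and swings round it. Origin: post axis at the bar's underside (50 mm over the bench when down); the bar runs 152 mm along its own -y. A black upright pin, 13 mm thick, 38 mm tall, stands 112 mm from the axis; the free end fits the notch. It falls by itself.
- pin_top (a point): Centre of the top of the bar's grip pin, 48 mm above the bar's underside (98 mm over the bench when the bar is down). Take the pin from above, TCP some 13 mm below its top.
- bar_lift (a joint): How far the bar is raised, m: 0 = fully down (start), at most 0.022. Raised over about 9 mm its hub meets the loose knob and carries it up a little, which does no harm.
- bar_swing (a joint): Swing of the bar about the post, rad: 0 = in line with the notch; positive = clockwise from above, out towards the robot. Starts at 0.4 to 0.85 with the bar down, so the keeper's lip bars the way unless the bar is lifted over 7 mm. Lifted less than 15 mm it meets the stop at -0.014, from where it drops cleanly into the notch.
- knob: Black fluted clamp knob, 41 mm across, 31 mm tall, 0.16 kg, captive on the post over the hub; it only turns and moves up and down. Origin: post axis at the knob's underside (66 mm over the bench when home). At first it is not engaged and sits loosely on the end of the post's two-start right-hand thread. Grip it from above across its sides, TCP about 22 mm above its underside; 40 N holds.
- knob_top (a point): Centre of the knob's top, 31 mm above its underside. Tightening: the moment on the knob is under 0.07 N m while it runs free; at about 0.15 N m it clamps with some 15 N or more and is hand-tight.
- knob_lift (a joint): Height of the knob over the lowered hub, m: 0 = touching; tightened it sinks in by up to 1.5 mm (negative). Starts at 0.0085 to 0.011. The thread runs 12 mm a turn (1.9 mm/rad). Turned back the knob climbs until the thread ends pass, then drops about 6 mm to 0.0055. It drops by its weight if free; gripping fingers hold it up, so press down lightly, about 5 N.
- knob_turn (a joint): Turn of the knob, rad, clockwise from above positive (tightening). Starts at 0.65 to 1.1. The thread ends are hidden: the drop comes 0.3 to 1.45 rad back from the start; farther back it climbs again. Turned forwards from the start it enters the wrong thread start: not accepted. From the drop: 2.9 rad forwards to the hub, 0.4 of play (0.8 mm), then about 20 N per rad.
- beaker: Bystander: small glass beaker, 46 mm wide, 55 mm tall, left of the clamp. Origin: centre of its underside.
- vial: Bystander: white screw-cap vial, 23 mm wide, 51 mm tall, left of the clamp. Origin: centre of its underside.
- carton: Bystander: small brown box, 40 x 60 x 30 mm, right of the clamp. Origin: centre of its underside.

How it is judged:
By the outcome, as a careful person would: the job done as asked, in the order asked, and still so for the second after the job is handed in, with the robot touching nothing.
It also fails if it takes over 72 s, if anything falls off the work surface, if the arm or the gripper's body presses on something with over 40 N, if the wrist force passes 120 N, or if a joint passes its speed limit or range.

## Working session

There is one attempt and no reset: what is moved stays moved. The work goes in short steps, Python scripts to look and compute and a shell command to move; the robot and the scene stay as the last step left them, time stands still between calls to the robot, and variables do not carry over. Pictures are saved under pics/ and viewed, at most 10 in all, crops included, and the job is handed in when it is done.

```bash
ls; mkdir -p pics; python3 - <<'E'
from rig import ctrl
import cv2,json
s=ctrl.sense();print(s)
for n in("top","side"):
    print(n,ctrl.calibration(n)); cv2.imwrite(f"pics/{n}0.png",ctrl.capture(n)[:,:,::-1])
print(ctrl.calibration("wrist"))
E
```

```text
pics
rig.py
steer.py
{'time_s': 0.0, 'joints': array([ 9.96622188e-01,  3.13439592e-01,  1.49847979e+00,  8.84444179e-06,
        1.33098719e+00, -2.23396110e-01]), 'dq': array([-0.00068938,  0.00026461,  0.00034639,  0.00104897,  0.00047771,
       -0.00095775]), 'tau': array([ 1.78733485e-04, -4.12270725e+01, -2.59742653e+01, -1.92038297e-04,
        4.17847827e-03, -8.63827495e-06]), 'eef_pos': array([180.27561755, 492.81602547, 249.4243071 ]), 'ee_rot': array([-2.59055177e-04,  1.74492196e-01,  9.84658338e-01, -6.03743432e-04]), 'force': array([-0.10451237,  0.01655146,  0.39836451]), 'wrist_torque': array([ 0.03549434,  0.02703074, -0.01346739]), 'grip_force': 0.0, 'grip_width': 0.999846063241953}
top {'fx': 404.48827482870615, 'fy': 404.48827482870615, 'cx': 274.5237560287639, 'cy': 211.49992107979142, 'distortion': array([-0.01829995,  0.        ,  0.        ,  0.        ,  0.        ]), 'position': array([396.42418619, 272.64691032, 930.9437357 ]), 'attitude': array([-0.03802705,  0.7115869 , -0.69921641,  0.05739726])}
side {'fx': 413.7391018354341, 'fy': 413.7391018354341, 'cx': 281.3509745989975, 'cy': 208.9087799278394, 'distortion': array([-0.07517093,  0.        ,  0.        ,  0.        ,  0.        ]), 'position': array([265.73813142, 947.66129658, 509.64755664]), 'attitude': array([ 0.08424871, -0.16959912,  0.85217996, -0.48777824])}
{'fx': 347.7001069512163, 'fy': 347.7001069512163, 'cx': 282.77589844344396, 'cy': 207.40006821909813, 'distortion': array([-0.01794019,  0.        ,  0.        ,  0.        ,  0.        ]), 'position': array([111.64431737, 517.25875551, 374.19243371]), 'attitude': array([0.11991457, 0.81087345, 0.56674489, 0.08309623])}
```
View pics/top0.png

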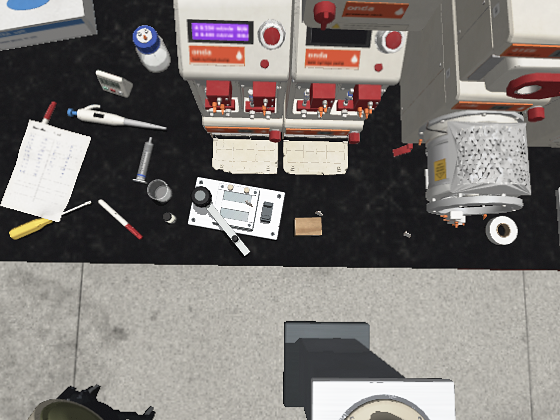

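View pics/side0.png

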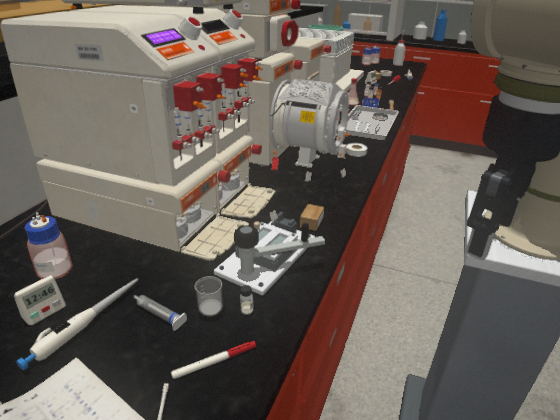

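The top view shows the plate around (237,208), the knob at about (202,195), the pin near (236,238) and the keeper at (267,213). The side view shows the knob at about (244,237) and the pin near (305,232). Next I'll make a close-up of both.

```bash
cat > h.py <<'E'
from rig import ctrl
import cv2,numpy as np
from scipy.spatial.transform import Rotation as R
def q(a): return R.from_quat(np.roll(a,-1)).as_matrix()
def ray(cal,p):
    K=np.array([[cal['fx'],0,cal['cx']],[0,cal['fy'],cal['cy']],[0,0,1.]])
    u=cv2.undistortPoints(np.array([[p]],float),K,cal['distortion'])[0,0]
    d=q(cal['attitude'])@np.r_[u,1]; return cal['position'],d/np.linalg.norm(d)
def onz(cal,p,z):
    o,d=ray(cal,p); return o+d*(z-o[2])/d[2]
def tri(*cps):
    A=0;b=0;M=[]
    for c,p in cps:
        o,d=ray(c,p);P=np.eye(3)-np.outer(d,d);A=A+P;b=b+P@o;M.append((o,P))
    x=np.linalg.solve(A,b); return x,max(np.linalg.norm(P@(x-o)) for o,P in M)
def proj(cal,X):
    K=np.array([[cal['fx'],0,cal['cx']],[0,cal['fy'],cal['cy']],[0,0,1.]])
    Rm=q(cal['attitude']).T
    return cv2.projectPoints(np.array([X],float),cv2.Rodrigues(Rm)[0],-Rm@cal['position'],K,cal['distortion'])[0][0,0]
def tool(dw,s=None):
    s=s or ctrl.sense(); return q(s['ee_rot']).T@np.array(dw)
E
python3 - <<'E'
import cv2,numpy as np
t=cv2.imread('pics/top0.png')[170:265,180:290];s=cv2.imread('pics/side0.png')[205:300,205:335]
f=lambda i:cv2.resize(i,None,fx=6,fy=6,interpolation=cv2.INTER_CUBIC)
a=cv2.resize(t,None,fx=5,fy=5,interpolation=2);b=cv2.resize(s,None,fx=5,fy=5,interpolation=2)
cv2.imwrite('pics/ct.png',a);cv2.imwrite('pics/cs.png',b)
E
```

View pics/ct.png

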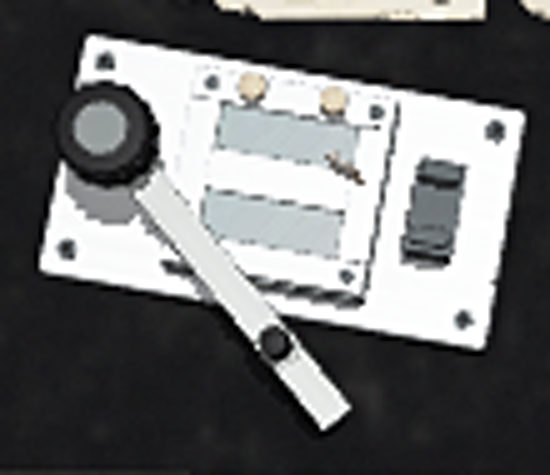

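View pics/cs.png

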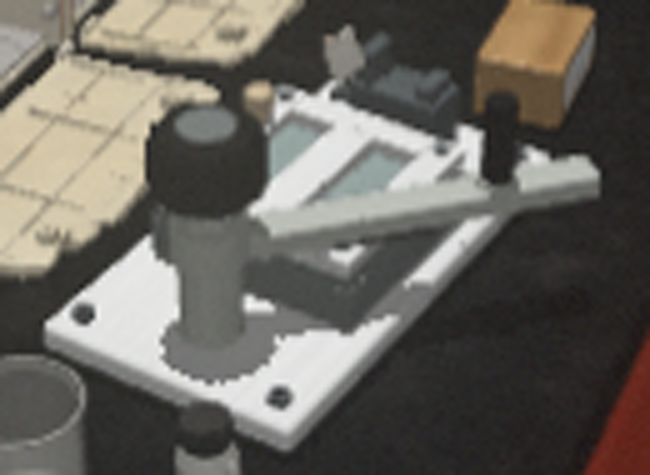

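In the top crop, the knob cap is at (199.9,195.5), the pin top at (234.9,238.1) and the notch floor at about (267,211.5). In the side crop, the knob cap is at (246,229.7) and the pin top at (305.1,224.5).

```bash
python3 - <<'E'
from h import *
T=ctrl.calibration('top');S=ctrl.calibration('side')
ct=lambda x,y:(x/5+180-.4,y/5+170-.4); cs=lambda x,y:(x/5+205-.4,y/5+205-.4)
k=tri((T,ct(100,128)),(S,cs(205,124)));p=tri((T,ct(275,341)),(S,cs(501,98)))
print('knobtop',k,'pintop',p)
C=np.array([onz(T,ct(*c),16)[:2] for c in((88,36),(525,112),(484,348),(42,270))])
print(C,C.mean(0)); 
v=(C[0]+C[3]-C[1]-C[2])/2; u=(C[0]+C[1]-C[2]-C[3])/2
yaw=np.arctan2(-v[0],v[1]);print('sizes',np.linalg.norm(v),np.linalg.norm(u),'yaw',yaw,np.arctan2(u[1],u[0]))
c=C.mean(0);e=np.array([-np.sin(yaw),np.cos(yaw)])
print('post',c+70*e,'notch',c-70*e,'notch seen',onz(T,ct(435,208),50))
d=p[0][:2]-(c+70*e);print('dist pin-post',np.linalg.norm(d),'knob-post',k[0][:2]-c-70*e)
d=p[0][:2]-k[0][:2];print(np.linalg.norm(d)); print('swing',yaw-(np.arctan2(d[1],d[0])+np.pi/2))
E
```

```text
knobtop (array([539.89383873, 405.75063066, 107.71798445]), np.float64(0.5857817282600097)) pintop (array([454.62284511, 332.16862417,  97.26211593]), np.float64(0.9112174837923008))
[[598.05089656 427.60486027]
 [566.71445202 226.01637549]
 [457.82683284 243.26016617]
 [489.56106016 443.8633922 ]] [528.0383104  335.18619853]
sizes 203.5534830704776 109.97200077074189 yaw -0.15555060421715822 -0.15291732232724772
post [538.88299594 404.34104504] notch [517.19362485 266.03135202] notch seen [516.69525189 266.82114919  50.        ]
dist pin-post 110.9442713829491 knob-post [1.0108428  1.40958562]
112.62972091407673
swing 0.7032988538345151
```

```bash
python3 - <<'E'
from h import *
s=ctrl.sense();print(tool(np.array([454.6,332.2,180])-s['eef_pos'],s))
M=q(s['ee_rot']);print(np.degrees(np.arctan2(M[1,1],M[0,1])))
E
```

```text
[-312.80631671  -56.55194029   69.49235371]
69.90304805641377
```

Careful with the scale: shifts go in units of 50 mm and turns go in units of 0.2 rad. That gives: -313 mm is -6.26, -280 mm is -5.6, 1.12 rad is 5.6.

```bash
python3 steer.py '[[-0.4, -0.08, 0.08, 0, 0, 0.35], [-1.2, -0.22, 0.26, 0, 0, 1.1], [-2.1, -0.38, 0.46, 0, 0, 1.85], [-3, -0.54, 0.66, 0, 0, 2.6], [-3.9, -0.7, 0.86, 0, 0, 3.35], [-4.8, -0.86, 1.06, 0, 0, 4.1], [-5.6, -1.02, 1.24, 0, 0, 4.85], [-6.26, -1.13, 1.39, 0, 0, 5.6]]' 0.6
python3 steer.py '[[0, 0, 0, 0, 0, 0.75], [0, 0, 0, 0, 0, 1.5], [0, 0, 0, 0, 0, 2.25], [0, 0, 0, 0, 0, 3], [0, 0, 0, 0, 0, 3.75], [0, 0, 0, 0, 0, 4.5], [0, 0, 0, 0, 0, 4.795], [0, 0, 0, 0, 0, 4.795]]'
python3 - <<'E'
from h import *
s=ctrl.sense();M=q(s['ee_rot']);print(s['eef_pos'],s['joints'],np.degrees(np.arctan2(M[1,1],M[0,1])),M[:,2])
c=ctrl.calibration('wrist');i=ctrl.capture('wrist');np.save('w1.npy',c,allow_pickle=True)
cv2.imwrite('pics/w1.png',i[:,:,::-1])
for X in((454.6,332.2,97.3),(539.5,405,107.5),(517,266.5,50)):print(proj(c,X))
E
```

```text
time_s: 0.9
eef_pos: [456.5, 330.8, 179.6]
ee_rot: [-0.0, 0.674, 0.739, -0.0]
force: [0.2, 0.3, 0.1]
grip_width: 0.597
grip_force: 0.0
time_s: 1.7
eef_pos: [454.8, 332.3, 180.2]
ee_rot: [0.0, 0.937, 0.348, -0.0]
force: [0.5, -0.1, -0.3]
grip_width: 0.593
grip_force: 0.0
[454.79597857 332.34297764 180.16131443] [4.23099661e-01 4.57620444e-01 1.47806553e+00 1.38870126e-05
 1.20665328e+00 1.28245413e+00] -49.2376721166532 [-6.86097722e-04 -2.94715395e-04 -9.99999721e-01]
[281.15990842 223.74495485]
[281.31130518  24.95257649]
[400.45715336 197.45903753]
```

View pics/w1.png

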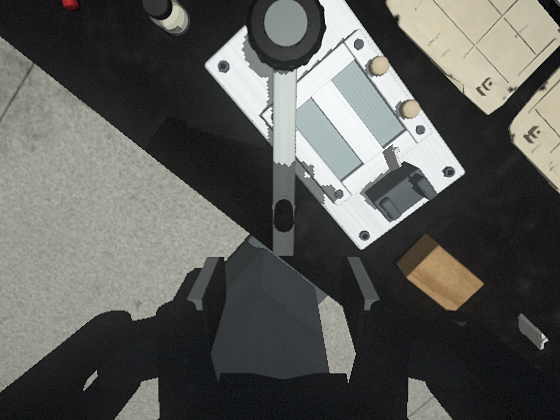

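The wrist view shows the pin top at about (284,222), within 3 px of its projection, and the bar running straight up the image to the knob cap at (286,20). The gripper is straddling the pin, so I'll go down and grip.

To row units: 94 mm is 1.88, 90 mm is 1.8.

```bash
python3 steer.py '[[0, 0, 0.6, 0, 0, 0], [0, 0, 1.4, 0, 0, 0], [0, 0, 1.8, 0, 0, 0], [0, 0, 1.88, 0, 0, 0], [0, 0, 1.88, 0, 0, 0], [0, 0, 1.88, 0, 0, 0]]' 0.6
python3 steer.py '[[0, 0, 0, 0, 0, 0], [0, 0, 0, 0, 0, 0], [0, 0, 0, 0, 0, 0], [0, 0, 0, 0, 0, 0], [0, 0, 0, 0, 0, 0], [0, 0, 0, 0, 0, 0], [0, 0, 0, 0, 0, 0]]' 0.0 30
```

```text
time_s: 2.35
eef_pos: [455.6, 332.7, 87.9]
ee_rot: [-0.0, 0.937, 0.349, 0.001]
force: [0.3, 0.3, 0.6]
grip_width: 0.602
grip_force: 0.0
time_s: 3.05
eef_pos: [455.2, 332.5, 87.1]
ee_rot: [-0.0, 0.937, 0.348, 0.0]
force: [-2.1, -1.4, 5.3]
grip_width: 0.14
grip_force: 29.3
```

```bash
python3 steer.py '[[0, 0, -0.08, 0, 0, 0], [0, 0, -0.16, 0, 0, 0], [0, 0, -0.22, 0, 0, 0], [0, 0, -0.22, 0, 0, 0], [0, 0, -0.22, 0, 0, 0]]' - 40
python3 - <<'E'
from h import *
s=ctrl.sense();M=q(s['ee_rot']);print(s['eef_pos'],s['force'])
for post in((539.9,405.7),(538.9,404.3)):
  d=s['eef_pos'][:2]-post;r=np.hypot(*d);a0=np.arctan2(d[1],d[0]);print(r,a0)
  a1=-np.pi/2-.155
  for f in(.2,.4,.6,.8,1,1.02):
    a=a0+f*((a1-a0)%(2*np.pi)); X=np.array([*(post+r*np.array([np.cos(a),np.sin(a)])),s['eef_pos'][2]])
    print(f,tool(X-s['eef_pos'],s).round(1),'turn',round(-(a-a0),3))
E
```

```text
time_s: 3.55
eef_pos: [455.1, 332.5, 97.6]
ee_rot: [-0.0, 0.937, 0.348, 0.0]
force: [2.7, 2.5, -1.6]
grip_width: 0.137
grip_force: 39.1
[455.14083239 332.52622042  97.59478572] [ 2.67112116  2.52589848 -1.55382626]
111.9755264034793 -2.4294197046982307
0.2 [ 1.1 15.7  0. ] turn -0.141
0.4 [ 4.4 31.1  0. ] turn -0.281
0.6 [ 9.9 45.9  0. ] turn -0.422
0.8 [17.3 59.7  0. ] turn -0.563
1 [26.6 72.4  0. ] turn -0.704
1.02 [27.7 73.6  0. ] turn -0.718
110.30445863731514 -2.4331026198795698
0.2 [ 1.1 15.6  0. ] turn -0.141
0.4 [ 4.3 30.8  0. ] turn -0.283
0.6 [ 9.6 45.5  0. ] turn -0.424
0.8 [17.  59.2  0. ] turn -0.566
1 [26.2 71.8  0. ] turn -0.707
1.02 [27.2 72.9  0. ] turn -0.721
```

To row units: 66.3 mm is 1.326, 59.6 mm is 1.192, -0.634 rad is -3.17.

```bash
python3 steer.py '[[0.01, 0.16, -0.01, 0, 0, -0.35], [0.03, 0.36, -0.01, 0, 0, -0.8], [0.088, 0.622, -0.01, 0, 0, -1.4], [0.196, 0.916, -0.01, 0, 0, -2.1], [0.344, 1.192, -0.01, 0, 0, -2.8], [0.434, 1.326, -0.01, 0, 0, -3.17], [0.434, 1.326, -0.01, 0, 0, -3.17]]'
python3 - <<'E'
from h import *
s=ctrl.sense();print(s['force'],s['wrist_torque'])
for n in('top','side'):
  cv2.imwrite(f'pics/{n}2.png',cv2.resize(ctrl.capture(n)[:,:,::-1][175:275,200:330],None,fx=5,fy=5,interpolation=2))
c=np.hstack([cv2.imread('pics/top2.png'),cv2.imread('pics/side2.png')]);cv2.imwrite('pics/c2.png',cv2.resize(c,(800,308)))
E
```

```text
time_s: 4.25
eef_pos: [514.9, 295.7, 97.5]
ee_rot: [-0.0, 0.782, 0.623, -0.001]
force: [0.0, -1.1, -1.6]
grip_width: 0.135
grip_force: 39.2
[ 0.03847521 -1.05468145 -1.56177412] [-0.24681288 -0.05137718 -0.03083984]
```

View pics/c2.png

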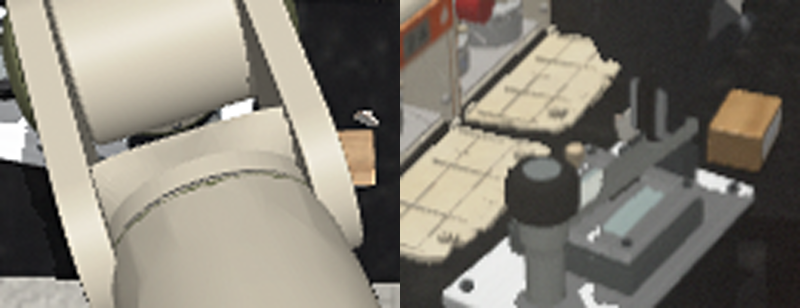

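The side view shows the bar raised, with its end near the keeper and the fingers at about (645,110) in the crop. Now I'll swing it to the stop.

```bash
python3 - <<'E'
from h import *
s=ctrl.sense();post=np.array((539.6,405.2));d=s['eef_pos'][:2]-post;r=np.hypot(*d);a0=np.arctan2(d[1],d[0])
for sw in(0,-.014,-.03):
    a=-np.pi/2-.155-sw; X=np.array([*(post+r*np.array([np.cos(a),np.sin(a)])),s['eef_pos'][2]])
    print(r,sw,tool(X-s['eef_pos'],s).round(2),-(a-a0))
E
```

```text
112.2586240101274 0 [ 0.29  8.42 -0.01] -0.07507812781477785
112.2586240101274 -0.014 [ 0.42  9.99 -0.02] -0.08907812781477786
112.2586240101274 -0.03 [ 0.59 11.78 -0.02] -0.10507812781477788
```

To row units: 9 mm is 0.18, 7.5 mm is 0.15, -0.08 rad is -0.4.

```bash
python3 steer.py '[[0.002, 0.08, 0, 0, 0, -0.175], [0.006, 0.15, 0, 0, 0, -0.35], [0.008, 0.18, 0, 0, 0, -0.4], [0.008, 0.18, 0, 0, 0, -0.4]]'
python3 steer.py '[[0, 0.02, 0, 0, 0, -0.05], [0, 0.02, 0, 0, 0, -0.05]]'
python3 steer.py '[[0, 0.02, 0, 0, 0, -0.05], [0, 0.02, 0, 0, 0, -0.05]]'
```

```text
time_s: 4.75
eef_pos: [522.8, 294.1, 97.6]
ee_rot: [0.0, 0.757, 0.654, -0.001]
force: [0.7, -4.3, -2.1]
grip_width: 0.14
grip_force: 39.1
time_s: 4.95
eef_pos: [523.7, 294.0, 97.6]
ee_rot: [0.0, 0.754, 0.657, -0.001]
force: [-0.6, -5.9, -1.9]
grip_width: 0.136
grip_force: 39.1
time_s: 5.15
eef_pos: [524.7, 293.8, 97.6]
ee_rot: [0.0, 0.75, 0.661, -0.001]
force: [-0.5, -5.3, -2.1]
grip_width: 0.139
grip_force: 39.1
```

To row units: 1 mm is 0.02, -0.01 rad is -0.05.

```bash
python3 steer.py '[[0, 0.02, 0, 0, 0, -0.05], [0, 0.02, 0, 0, 0, -0.05]]'
python3 steer.py '[[0, 0.02, 0, 0, 0, -0.05], [0, 0.02, 0, 0, 0, -0.05]]'
python3 - <<'E'
from h import *
s=ctrl.sense();M=q(s['ee_rot']);d=s['eef_pos'][:2]-np.array((539.6,405.2));print(s['eef_pos'],s['force'],np.hypot(*d),'swing',-np.pi/2-.155-np.arctan2(d[1],d[0]),'toolyaw+90 swing',-.155-np.arctan2(M[1,1],M[0,1]))
E
```

```text
time_s: 5.35
eef_pos: [525.2, 293.7, 97.5]
ee_rot: [-0.0, 0.747, 0.665, -0.002]
force: [-2.0, -5.7, -1.1]
grip_width: 0.137
grip_force: 39.3
time_s: 5.55
eef_pos: [525.3, 293.7, 97.4]
ee_rot: [-0.001, 0.744, 0.669, -0.003]
force: [-6.5, -5.7, 0.5]
grip_width: 0.134
grip_force: 39.6
[525.33518979 293.71691613  97.40984136] [-6.46112566 -5.70387385  0.51213462] 112.39200505165338 swing -0.02773660171160164 toolyaw+90 swing -0.04869595942982505
```

The bar has met the stop. I'll ease back slightly, lower it and release.

To row units: 10.5 mm is 0.21, -1 mm is -0.02, 0.01 rad is 0.05.

```bash
python3 steer.py '[[0, -0.02, 0, 0, 0, 0.05], [0, -0.02, 0.08, 0, 0, 0.05], [0, -0.02, 0.16, 0, 0, 0.05], [0, -0.02, 0.21, 0, 0, 0.05], [0, -0.02, 0.21, 0, 0, 0.05], [0, -0.02, 0.21, 0, 0, 0.05]]'
```

```text
time_s: 6.15
eef_pos: [525.2, 293.7, 87.3]
ee_rot: [-0.0, 0.747, 0.665, -0.002]
force: [-3.0, -5.2, 0.5]
grip_width: 0.14
grip_force: 39.7
```

To row units: -105 mm is -2.1, -70 mm is -1.4.

```bash
python3 steer.py '[[0, 0, 0, 0, 0, 0], [0, 0, 0, 0, 0, 0], [0, 0, 0, 0, 0, 0], [0, 0, 0, 0, 0, 0], [0, 0, -0.6, 0, 0, 0], [0, 0, -1.4, 0, 0, 0], [0, 0, -2.1, 0, 0, 0], [0, 0, -2.1, 0, 0, 0]]' 0.6
python3 - <<'E'
from h import *
s=ctrl.sense();M=q(s['ee_rot']);print(s['joints'],s['force'],np.degrees(np.arctan2(M[1,1],M[0,1])),tool(np.array([535,405.2,190])-s['eef_pos'],s))
E
```

```text
time_s: 6.95
eef_pos: [528.2, 295.1, 197.7]
ee_rot: [0.002, 0.747, 0.665, 0.004]
force: [-0.5, -0.3, -0.4]
grip_width: 0.601
grip_force: 0.0
[3.16023014e-01 5.25186713e-01 1.32395128e+00 7.85115618e-05
 1.28316523e+00 4.30993850e-01] [-0.54161873 -0.33023197 -0.4372038 ] -6.589551127434892 [110.13905745  -5.93020826   8.12859071]
```

```bash
python3 steer.py '[[0.3, -0.02, 0.04, 0, 0, -0.75], [0.6, -0.04, 0.06, 0, 0, -1.5], [1, -0.06, 0.08, 0, 0, -2.25], [1.4, -0.08, 0.1, 0, 0, -3], [1.8, -0.1, 0.12, 0, 0, -3.75], [2.1, -0.12, 0.14, 0, 0, -4.5], [2.2, -0.12, 0.16, 0, 0, -5.25], [2.2, -0.12, 0.16, 0, 0, -6]]'
python3 steer.py '[[0, 0, 0, 0, 0, -0.75], [0, 0, 0, 0, 0, -1.5], [0, 0, 0, 0, 0, -2.25], [0, 0, 0, 0, 0, -2.75], [0, 0, 0, 0, 0, -2.75], [0, 0, 0, 0, 0, -2.75]]' 0.7
python3 - <<'E'
from h import *
s=ctrl.sense();M=q(s['ee_rot']);print(s['joints'],s['eef_pos'],np.degrees(np.arctan2(M[1,1],M[0,1])),M[:,2])
c=ctrl.calibration('wrist');i=ctrl.capture('wrist');cv2.imwrite('pics/w3.png',i[:,:,::-1])
for X in((539.5,405,107.5),s['eef_pos']*[1,1,0]+[0,0,107.5],(517,266.5,50)):print(proj(c,X))
E
```

```text
time_s: 7.75
eef_pos: [532.7, 405.1, 183.1]
ee_rot: [-0.001, 0.237, 0.971, -0.0]
force: [-0.4, -0.3, -1.1]
grip_width: 0.604
grip_force: 0.0
time_s: 8.35
eef_pos: [533.0, 404.3, 183.9]
ee_rot: [-0.0, -0.031, 1.0, -0.0]
force: [-0.1, -0.5, 0.3]
grip_width: 0.701
grip_force: 0.0
[ 4.74156949e-01  6.86359143e-01  1.09252005e+00  4.76948633e-05
  1.36346531e+00 -1.15797859e+00] [533.04258963 404.29482143 183.93880385] 93.51391979275657 [-6.90219703e-04 -3.01764249e-04 -9.99999716e-01]
[285.01061353 236.9665331 ]
[284.52755067 227.12022991]
[103.73633572 170.58086858]
```

View pics/w3.png

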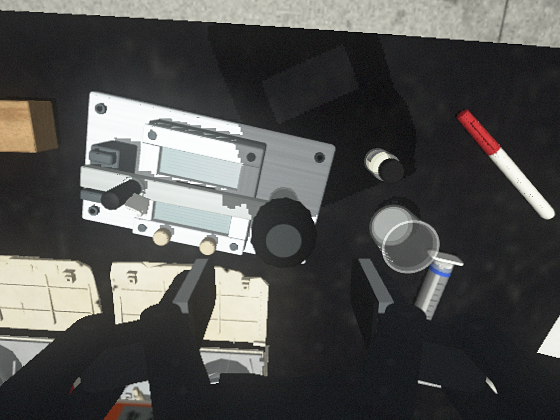

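The view shows the bar lying across the keeper's notch at about (115,170), with the pin at (120,190). The knob cap is near (285,240). I'll refine that centre.

```bash
python3 - <<'E'
from h import *
s=ctrl.sense();c=ctrl.calibration('wrist')
i=cv2.imread('pics/w3.png')
def cap(i,p,r):
    x,y=p;g=cv2.cvtColor(i,6);m=np.zeros_like(g);w=(g[y-r:y+r,x-r:x+r]>70).astype(np.uint8)
    n,l,st,ce=cv2.connectedComponentsWithStats(w);k=l[r,r];print(st[k]);return ce[k]+[x-r,y-r]
a=cap(i,(285,240),26);b=cap(cv2.imread('pics/top0.png'),(200,195),9);e=cap(cv2.imread('pics/side0.png'),(246,230),9)
print(a,b,e)
T,S=ctrl.calibration('top'),ctrl.calibration('side')
print(onz(c,a,107.5),onz(T,b,107.5),onz(S,e,107.5),tri((T,b),(S,e),(c,a)),tri((T,b),(c,a)))
X=tri((T,b),(S,e),(c,a))[0];print(tool(np.array([X[0],X[1],98])-s['eef_pos'],s))
E
```

```text
[  7  10  35  33 900]
[ 4  4 11 11 96]
[  0   0  16  13 150]
[282.97333333 240.33444444] [199.75   195.0625] [244.09333333 226.98      ]
[541.92850911 403.89600487 107.5       ] [539.66085638 405.28688917 107.5       ] [546.5106156  399.57709973 107.5       ] (array([540.99704667, 404.68895604, 111.30540755]), np.float64(2.663649840275845)) (array([537.92620754, 403.66899009, 117.38152919]), np.float64(0.029809990847621207))
[-7.96601600e+00 -8.46274362e-02  8.60769593e+01]
```

```bash
python3 steer.py '[[-0.08, 0, 0.4, 0, 0, 0], [-0.15, 0, 1, 0, 0, 0], [-0.15, 0, 1.5, 0, 0, 0], [-0.15, 0, 1.7, 0, 0, 0], [-0.15, 0, 1.7, 0, 0, 0], [-0.15, 0, 1.7, 0, 0, 0]]' 0.7
python3 steer.py '[[0, 0, 0, 0, 0, 0], [0, 0, 0, 0, 0, 0], [0, 0, 0, 0, 0, 0], [0, 0, 0, 0, 0, 0], [0, 0, 0, 0, 0, 0]]' 0.3 40
python3 -c "
from h import *
s=ctrl.sense();print(s['eef_pos'],s['force'],s['wrist_torque'],s['grip_width'],s['joints'])"
```

```text
time_s: 9.0
eef_pos: [541.2, 405.1, 100.9]
ee_rot: [0.001, -0.032, 0.999, 0.0]
force: [-0.3, 0.7, -0.8]
grip_width: 0.703
grip_force: 0.0
time_s: 9.5
eef_pos: [541.2, 405.0, 101.0]
ee_rot: [0.001, -0.032, 0.999, 0.0]
force: [-0.2, 0.3, 5.9]
grip_width: 0.466
grip_force: 40.4
[541.22156373 405.03706049 101.00361753] [-0.1758219   0.31006116  5.9075819 ] [-0.1873393   0.06065324 -0.01616855] 0.46642916640253174 [ 4.69599960e-01  7.75664561e-01  1.15659307e+00 -1.23105854e-04
  1.20684302e+00 -1.16530163e+00]
```

Lateral forces are near zero and the press is about 6 N. I'll turn back in small steps and watch Fz.

```bash
cat > st.py <<'E'
from h import *
s=ctrl.sense();M=q(s['ee_rot']);print('==',s['time_s'],'z %.2f'%s['eef_pos'][2],s['force'].round(1),'Tz %.3f'%s['wrist_torque'][2],'j6 %.3f'%s['joints'][5],'yaw %.3f'%np.arctan2(M[1,1],M[0,1]),'g',s['grip_force'].round(0))
E
python3 steer.py '[[0, 0, -0.002, 0, 0, -0.25], [0, 0, -0.004, 0, 0, -0.5]]'>/dev/null;python3 st.py
python3 steer.py '[[0, 0, -0.002, 0, 0, -0.25], [0, 0, -0.004, 0, 0, -0.5]]'>/dev/null;python3 st.py
python3 steer.py '[[0, 0, -0.002, 0, 0, -0.25], [0, 0, -0.004, 0, 0, -0.5]]'>/dev/null;python3 st.py
```

```text
Traceback (most recent call last):
  File "st.py", line 2, in <module>
    s=ctrl.sense();M=q(s['ee_rot']);print('==',s['time_s'],'z %.2f'%s['eef_pos'][2],s['force'].round(1),'Tz %.3f'%s['wrist_torque'][2],'j6 %.3f'%s['joints'][5],'yaw %.3f'%np.arctan2(M[1,1],M[0,1]),'g',s['grip_force'].round(0))
                                                                                                                                                                                                         ^^^^^^^^^^^^^^^^^^^^^
AttributeError: 'float' object has no attribute 'round'
Traceback (most recent call last):
  File "st.py", line 2, in <module>
    s=ctrl.sense();M=q(s['ee_rot']);print('==',s['time_s'],'z %.2f'%s['eef_pos'][2],s['force'].round(1),'Tz %.3f'%s['wrist_torque'][2],'j6 %.3f'%s['joints'][5],'yaw %.3f'%np.arctan2(M[1,1],M[0,1]),'g',s['grip_force'].round(0))
                                                                                                                                                                                                         ^^^^^^^^^^^^^^^^^^^^^
AttributeError: 'float' object has no attribute 'round'
Traceback (most recent call last):
  File "st.py", line 2, in <module>
    s=ctrl.sense();M=q(s['ee_rot']);print('==',s['time_s'],'z %.2f'%s['eef_pos'][2],s['force'].round(1),'Tz %.3f'%s['wrist_torque'][2],'j6 %.3f'%s['joints'][5],'yaw %.3f'%np.arctan2(M[1,1],M[0,1]),'g',s['grip_force'].round(0))
                                                                                                                                                                                                         ^^^^^^^^^^^^^^^^^^^^^
AttributeError: 'float' object has no attribute 'round'
```

```bash
sed -i "s/s\['grip_force'\].round(0)/round(s['grip_force'])/" st.py; python3 st.py
```

```text
== 10.1 z 101.45 [-0.4 -1.2  4.9] Tz -0.128 j6 -1.467 yaw 1.937 g 41
```

```bash

python3 steer.py '[[0, 0, -0.002, 0, 0, -0.25], [0, 0, -0.004, 0, 0, -0.5]]'>/dev/null;python3 st.py
python3 steer.py '[[0, 0, -0.002, 0, 0, -0.25], [0, 0, -0.004, 0, 0, -0.5]]'>/dev/null;python3 st.py
python3 steer.py '[[0, 0, -0.002, 0, 0, -0.25], [0, 0, -0.004, 0, 0, -0.5]]'>/dev/null;python3 st.py
```

```text
== 10.3 z 101.59 [-0.4 -1.   5. ] Tz -0.110 j6 -1.567 yaw 2.037 g 41
== 10.5 z 101.71 [ 1.3 -0.6  4. ] Tz -0.054 j6 -1.667 yaw 2.137 g 40
== 10.7 z 101.59 [2.  1.1 1.8] Tz 0.008 j6 -1.767 yaw 2.237 g 40
```

Fz fell, so the drop may be here. I'll test by lowering.

```bash

python3 steer.py '[[0, 0, 0.01, 0, 0, 0], [0, 0, 0.02, 0, 0, 0], [0, 0, 0.02, 0, 0, 0]]'>/dev/null;python3 st.py
```

```text
== 11.0 z 100.76 [0.9 0.2 4.8] Tz 0.071 j6 -1.764 yaw 2.234 g 41
```

```bash

python3 steer.py '[[0, 0, 0.01, 0, 0, 0], [0, 0, 0.02, 0, 0, 0], [0, 0, 0.02, 0, 0, 0]]'>/dev/null;python3 st.py
python3 steer.py '[[0, 0, 0, 0, 0, -0.25], [0, 0, 0, 0, 0, -0.25]]'>/dev/null;python3 st.py
```

```text
== 11.3 z 99.66 [2.1 1.6 2.3] Tz 0.079 j6 -1.764 yaw 2.234 g 40
== 11.5 z 98.57 [ 5.3  2.4 -1.9] Tz 0.072 j6 -1.815 yaw 2.284 g 40
```

It is dropping, so I'll follow it down until the force builds.

```bash

python3 steer.py '[[0, 0, 0.01, 0, 0, 0], [0, 0, 0.02, 0, 0, 0], [0, 0, 0.02, 0, 0, 0]]'>/dev/null;python3 st.py
python3 steer.py '[[0, 0, 0.01, 0, 0, 0], [0, 0, 0.02, 0, 0, 0], [0, 0, 0.02, 0, 0, 0]]'>/dev/null;python3 st.py
python3 steer.py '[[0, 0, 0.006, 0, 0, 0], [0, 0, 0.01, 0, 0, 0], [0, 0, 0.01, 0, 0, 0]]'>/dev/null;python3 st.py
```

```text
== 11.8 z 97.49 [ 5.3  2.3 -2.7] Tz 0.085 j6 -1.813 yaw 2.283 g 40
== 12.1 z 96.69 [ 5.   2.  -1.5] Tz 0.008 j6 -1.813 yaw 2.283 g 40
== 12.4 z 96.52 [5.1 1.1 0.1] Tz -0.019 j6 -1.814 yaw 2.284 g 41
```

```bash

python3 steer.py '[[0, 0, 0.01, 0, 0, 0], [0, 0, 0.01, 0, 0, 0]]'>/dev/null;python3 st.py
python3 steer.py '[[0, 0, 0.01, 0, 0, 0], [0, 0, 0.01, 0, 0, 0]]'>/dev/null;python3 st.py
```

```text
== 12.6 z 96.36 [4.7 1.2 3.5] Tz -0.050 j6 -1.815 yaw 2.284 g 41
== 12.8 z 96.17 [3. 1. 7.] Tz -0.026 j6 -1.815 yaw 2.285 g 41
```

It has landed on the thread start. Now I'll turn forwards, descending 1.9 mm/rad.

```bash

python3 steer.py '[[0, 0, 0.003, 0, 0, 0.5], [0, 0, 0.007, 0, 0, 1], [0, 0, 0.011, 0, 0, 1.5], [0, 0, 0.015, 0, 0, 2]]'>/dev/null;python3 st.py
python3 steer.py '[[0, 0, 0.0038, 0, 0, 0.5], [0, 0, 0.0076, 0, 0, 1], [0, 0, 0.0114, 0, 0, 1.5], [0, 0, 0.0152, 0, 0, 2]]'>/dev/null;python3 st.py
```

```text
== 13.2 z 95.42 [3.6 1.3 7.9] Tz 0.133 j6 -1.411 yaw 1.881 g 41
== 13.6 z 94.68 [3.2 2.4 5.5] Tz 0.074 j6 -1.011 yaw 1.481 g 41
```

```bash

python3 steer.py '[[0, 0, 0.0038, 0, 0, 0.5], [0, 0, 0.0076, 0, 0, 1], [0, 0, 0.0114, 0, 0, 1.5], [0, 0, 0.0152, 0, 0, 2], [0, 0, 0.019, 0, 0, 2.5], [0, 0, 0.0228, 0, 0, 3]]'>/dev/null;python3 st.py
python3 steer.py '[[0, 0, 0.0038, 0, 0, 0.5], [0, 0, 0.0076, 0, 0, 1], [0, 0, 0.0114, 0, 0, 1.5], [0, 0, 0.0152, 0, 0, 2], [0, 0, 0.019, 0, 0, 2.5], [0, 0, 0.0228, 0, 0, 3]]'>/dev/null;python3 st.py
```

```text
== 14.2 z 93.49 [4.4 1.3 6.9] Tz 0.079 j6 -0.411 yaw 0.881 g 41
== 14.8 z 92.43 [4.2 2.4 6.3] Tz 0.070 j6 0.189 yaw 0.281 g 41
```

```bash

python3 steer.py '[[0, 0, 0.0038, 0, 0, 0.5], [0, 0, 0.0076, 0, 0, 1], [0, 0, 0.0114, 0, 0, 1.5], [0, 0, 0.0152, 0, 0, 2], [0, 0, 0.019, 0, 0, 2.5], [0, 0, 0.0228, 0, 0, 3], [0, 0, 0.0266, 0, 0, 3.5], [0, 0, 0.0304, 0, 0, 4]]'>/dev/null;python3 st.py
python3 steer.py '[[0, 0, -0.016, 0, 0, 0], [0, 0, -0.016, 0, 0, 0]]'>/dev/null;python3 st.py
python3 -c "
from h import *
cv2.imwrite('pics/s4.png',ctrl.capture('side')[20:330,150:560,::-1])"
```

```text
== 15.6 z 90.91 [4.5 2.2 7.4] Tz 0.069 j6 0.989 yaw -0.519 g 41
== 15.8 z 91.09 [6.4 2.7 2.6] Tz -0.070 j6 0.985 yaw -0.516 g 41
```

View pics/s4.png

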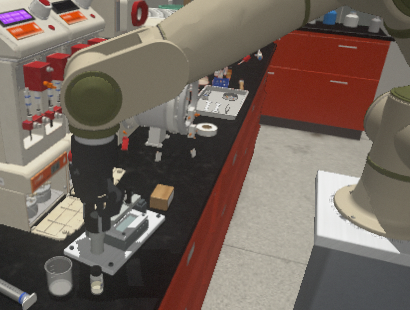

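The view shows the gripper on the knob beside the injectors, with the beaker at (60,275) and vial at (97,280) undisturbed. For clearance I'll regrip a half turn back.

```bash

python3 steer.py '[[0, 0, 0, 0, 0, 0], [0, 0, 0, 0, 0, 0], [0, 0, 0, 0, 0, 0], [0, 0, 0, 0, 0, 0]]' 0.7 >/dev/null;python3 st.py
python3 steer.py '[[0, 0, 0, 0, 0, -0.5], [0, 0, 0, 0, 0, -1.25], [0, 0, 0, 0, 0, -2], [0, 0, 0, 0, 0, -2.75], [0, 0, 0, 0, 0, -3.5], [0, 0, 0, 0, 0, -4.25], [0, 0, 0, 0, 0, -5], [0, 0, 0, 0, 0, -5.75]]'>/dev/null;python3 st.py
python3 steer.py '[[0, 0, 0, 0, 0, -0.75], [0, 0, 0, 0, 0, -1.5], [0, 0, 0, 0, 0, -2.25], [0, 0, 0, 0, 0, -3], [0, 0, 0, 0, 0, -3.75], [0, 0, 0, 0, 0, -4.5], [0, 0, 0, 0, 0, -5.25], [0, 0, 0, 0, 0, -6]]'>/dev/null;python3 st.py
python3 steer.py '[[0, 0, 0, 0, 0, -0.75], [0, 0, 0, 0, 0, -1.5], [0, 0, 0, 0, 0, -2.25], [0, 0, 0, 0, 0, -3], [0, 0, 0, 0, 0, -3.75], [0, 0, 0, 0, 0, -3.95], [0, 0, 0, 0, 0, -3.95], [0, 0, 0, 0, 0, -3.95]]'>/dev/null;python3 st.py
python3 -c "
from h import *
print(ctrl.sense()['eef_pos'])"
```

```text
== 16.25 z 90.31 [-0.5  0.5 -0.2] Tz -0.015 j6 0.985 yaw -0.515 g 0
== 17.05 z 90.51 [-0.3 -0.3  0.5] Tz 0.008 j6 -0.172 yaw 0.641 g 0
== 17.85 z 90.50 [-0.2 -0.4  0.2] Tz 0.022 j6 -1.372 yaw 1.841 g 0
== 18.65 z 90.54 [-0.1 -0.1 -0.1] Tz -0.067 j6 -2.154 yaw 2.624 g 0
[540.53329522 404.74379683  90.54423087]
```

```bash

python3 steer.py '[[-0.01, -0.008, 0, 0, 0, 0], [-0.01, -0.008, 0, 0, 0, 0], [-0.01, -0.008, 0, 0, 0, 0], [-0.01, -0.008, 0, 0, 0, 0], [-0.01, -0.008, 0, 0, 0, 0]]' 0.3 50 >/dev/null;python3 st.py
python3 steer.py '[[0, 0, 0.0038, 0, 0, 0.5], [0, 0, 0.0076, 0, 0, 1], [0, 0, 0.0076, 0, 0, 1]]'>/dev/null;python3 st.py
python3 steer.py '[[0, 0, 0.0038, 0, 0, 0.5], [0, 0, 0.0076, 0, 0, 1], [0, 0, 0.0076, 0, 0, 1]]'>/dev/null;python3 st.py
```

```text
== 19.15 z 90.83 [-0.5  0.1  2.9] Tz -0.062 j6 -2.155 yaw 2.625 g 50
== 19.45 z 90.51 [-0.8 -0.2  2.9] Tz -0.020 j6 -1.955 yaw 2.424 g 50
== 19.75 z 90.36 [-1.6 -1.1  4.9] Tz -0.075 j6 -1.757 yaw 2.226 g 50
```

```bash

python3 steer.py '[[0, 0, 0.003, 0, 0, 0.5], [0, 0, 0.006, 0, 0, 1]]'>/dev/null;python3 st.py
python3 steer.py '[[0, 0, 0.003, 0, 0, 0.5], [0, 0, 0.006, 0, 0, 1]]'>/dev/null;python3 st.py
python3 steer.py '[[0, 0, 0.003, 0, 0, 0.5]]'>/dev/null;python3 st.py
python3 steer.py '[[0, 0, 0.003, 0, 0, 0.5]]'>/dev/null;python3 st.py
```

```text
== 19.95 z 90.25 [-3.2 -1.2  6.6] Tz 0.083 j6 -1.557 yaw 2.026 g 51
== 20.15 z 90.21 [-4.2 -1.6  9.1] Tz 0.094 j6 -1.356 yaw 1.826 g 51
== 20.25 z 90.18 [-3.6 -2.  10. ] Tz 0.125 j6 -1.257 yaw 1.726 g 51
== 20.35 z 90.16 [-3.9 -2.7  9.9] Tz 0.148 j6 -1.157 yaw 1.626 g 51
```

The knob is on the hub (z≈90.2). I'll stop pressing further and continue tightening.

```bash

python3 steer.py '[[0, 0, 0, 0, 0, 0.5]]'>/dev/null;python3 st.py
python3 steer.py '[[0, 0, 0.001, 0, 0, 0.5]]'>/dev/null;python3 st.py
python3 steer.py '[[0, 0, 0.001, 0, 0, 0.5]]'>/dev/null;python3 st.py
python3 steer.py '[[0, 0, 0, 0, 0, 0]]'>/dev/null;python3 st.py
```

```text
== 20.45 z 90.15 [-3.5 -2.8 10.1] Tz 0.187 j6 -1.057 yaw 1.526 g 51
== 20.55 z 90.15 [-3.3 -2.5  8.9] Tz 0.178 j6 -0.957 yaw 1.426 g 51
== 20.65 z 90.04 [-3.6 -2.3 10.1] Tz 0.247 j6 -0.857 yaw 1.326 g 51
== 20.75 z 90.04 [-3.7 -2.3  9.4] Tz -0.076 j6 -0.857 yaw 1.327 g 51
```

```bash

python3 steer.py '[[0, 0, -0.02, 0, 0, 0], [0, 0, -0.02, 0, 0, 0]]'>/dev/null;python3 st.py
python3 steer.py '[[0, 0, -0.02, 0, 0, 0.25]]'>/dev/null;python3 st.py
python3 steer.py '[[0, 0, 0, 0, 0, 0.25]]'>/dev/null;python3 st.py
python3 steer.py '[[0, 0, 0, 0, 0, 0.25]]'>/dev/null;python3 st.py
```

```text
== 20.95 z 90.14 [-0.7 -0.9  4.5] Tz -0.065 j6 -0.859 yaw 1.328 g 50
== 21.05 z 90.33 [ 1.9  2.4 -5.4] Tz 0.190 j6 -0.808 yaw 1.277 g 51
== 21.15 z 90.25 [ 1.2  1.  -0.1] Tz 0.233 j6 -0.756 yaw 1.226 g 51
== 21.25 z 90.22 [-0.5  1.1 -1.4] Tz 0.251 j6 -0.706 yaw 1.176 g 51
```

Torque is 0.25 N·m with no downward press, so it's hand-tight. I'll release and retreat.

Careful with the scale: shifts go in units of 50 mm and turns go in units of 0.2 rad. That gives: -90 mm is -1.8, -50 mm is -1.

```bash

python3 steer.py '[[0, 0, 0, 0, 0, 0], [0, 0, 0, 0, 0, 0], [0, 0, 0, 0, 0, 0], [0, 0, 0, 0, 0, 0], [0, 0, 0, 0, 0, 0], [0, 0, -0.4, 0, 0, 0], [0, 0, -1, 0, 0, 0], [0, 0, -1.8, 0, 0, 0]]' 0.75 >/dev/null;python3 st.py
python3 steer.py '[[0.6, 0, -0.4, 0, 0, 0], [1.2, 0, -0.8, 0, 0, 0], [1.8, 0, -1, 0, 0, 0], [1.8, 0, -1, 0, 0, 0], [1.8, 0, -1, 0, 0, 0]]'>/dev/null;python3 st.py
python3 -c "
from h import *
cv2.imwrite('pics/s5.png',cv2.resize(ctrl.capture('side')[205:300,205:335,::-1],None,fx=5,fy=5,interpolation=2))"
```

```text
== 22.05 z 180.49 [-0.5  0.5  0.9] Tz -0.013 j6 -0.706 yaw 1.175 g 0
== 22.55 z 231.12 [-1.   0.4  0.6] Tz -0.000 j6 -0.595 yaw 1.176 g 0
```

View pics/s5.png

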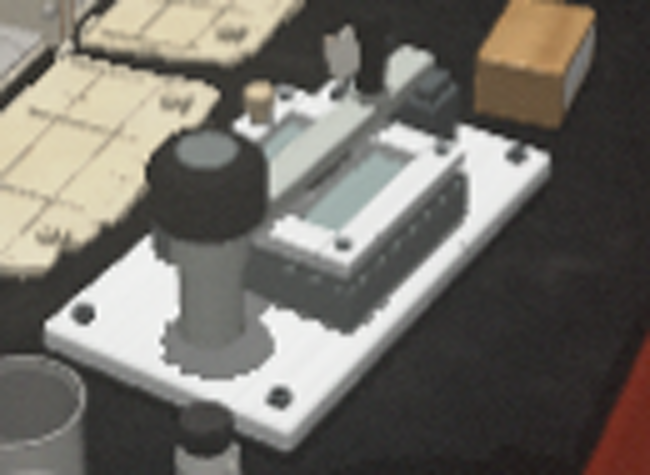

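The knob has sunk onto the hub: its cap is now at (207,150) in the crop, against (205,124) before, or about 10 mm lower. The bar lies in the notch, and the beaker, vial and carton haven't moved.

```bash
python3 -c "
from rig import ctrl
print(ctrl.finish_job())"
```

```text
the job is handed in; nothing more can be done
None
```

The clamp is closed and handed in at about 22.6 s: the bar sits in the notch, and the knob, started by turning back to the drop, is hand-tight at about 0.25 N·m; the gripper has let go and the beaker, vial and carton were not touched.

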